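Check the test box with the thermometer, then hold its sprung lid just below balance

ROBOT

A 7-joint arm with a two-finger parallel gripper is mounted at the origin on the work surface. World frame = base frame: x ahead of the robot, y to its left, z up, the work surface at z = 0. Lengths are in m, angles in rad, forces in N, time in s.
With the tool pointing down it reaches from about 0.425 to 0.925 m from the base axis. Payload 6.8 kg.
Tool frame: the origin (TCP) lies between the finger pads; the fingertips stand r.tcp_to_tips ahead of it and the grasp point (between the pads) lies 3 mm ahead of it (r.tcp_to_tips is the distance from the TCP to the fingertips, in m); z points along the fingers, y is the line along which they close (so a half turn about z gives the same grasp; the last joint's range is limited). The gripper opens to 85 mm and grips with 20 to 120 N. Pads are 22 mm wide; open, the fingers measure 114 mm over their backs; the gripper's body (76 mm by 85 mm) begins 54 mm behind the grasp point. The pads swing forward as they close: fully open they stand 13 mm farther back than shut.
Start: joints at [-1.445, 0.477, 0.022, 1.555, -0.011, 1.109, -0.083], TCP at [0.156, 0.657, 0.253] pointing down, gripper open.
Joint ranges: [-2.96, 2.96], [-0.34, 2.1], [-1.41, 1.46], [0.24, 2.44], [-1.37, 4.51], [0.17, 1.92], [-2.96, 2.96]. Speed limits (rad/s): [2.39, 2.39, 3.14, 3.14, 3.14, 3.14, 3.14].

INTERFACE

Orientations are given as a rotation vector (axis times angle).
In Python, from bench import r gives the robot as it stands. The module is installed in compiled form; this text tells all that it offers.
- The arm moves only by the tool step_arm, never from a script. Its argument "moves" is a list of rows, each an object of numbers: "rx", "ry", "rz": the turn, a rotation vector about the tool's x, y, z in degrees; "dx", "dy", "dz": the shift along the tool's x, y, z in mm; "gripper": the opening, from -1 (shut) to 1 (fully open). In form: [{"rx": .., "ry": .., "rz": .., "dx": .., "dy": .., "dz": .., "gripper": ..}, ...]. A call has 1 to 20 rows; each row shifts and turns the commanded pose from where the row before left it, along the tool's axes as they then stand; what a row does not reach is not made up. A row lasts 1/8 s, in which the tool goes at most 62.5 mm and 10.7 degrees, less where a joint would pass 70% of its speed; a pose out of reach is approached as far as the arm can. A call is refused whole if a number of a shift passes 62.5 or a number of a turn 10.7, either way. A call with a gripper value outside its range is refused whole. The fingers move at their own pace and stop on an object; "grip_force" is the grip in N (left out, the last holds). Time passes only in rows, so rows that do not move let the fingers close. It gives the time, the measured TCP pose, the force, the opening and the grip force at its end, in the units of the state.
- r.get_obs(): the state, without advancing time (a new reading comes with each control period).
- r.grab_frame(name): name is "scene" or "top" or "wrist"; returns the picture (420x560x3 uint8, blue, green, red); there is no depth.
- r.camera_info(name): a dict with "mtx" (3x3 intrinsics, pixels), "rvec" (rotation vector, rad) and "tvec" (3), from world to camera coordinates, as OpenCV has them. Camera axes: x right, y down, z forward; pixel columns grow to the right and rows downward; lengths in m; the calibration is good to about 2 mm. A picture is of the moment at which its call begins: read the wrist's pose just before it. camera_info takes no time and is no camera call; for the wrist camera it gives the pose at the moment of the call.
- r.hand_in(): hands the job in; it is judged then, once.
The state is a dict: "clock": time; "joints": joint angles; "qvel": joint speeds; "tau": joint torques, N m; "tcp_pos": TCP position; "orientation": TCP orientation; "contact_force": force on the tool from outside, world axes, zero at the start; "moment": the same for the moment, N m; "grip_width": finger opening in m; "gripper_force": force on a finger pad.
Only numpy, scipy, OpenCV 4.12 (cv2) and the standard library are available. Lean on these libraries where they do the work, as an engineer would, in place of code of your own. Each camera call takes 0.05 s, during which the arm holds its last target. There are 200 camera calls.

TASK

Before the screened test box is opened, take the pocket thermometer out of its holder, point its nose straight at the round black patch on the shut lid from about 5 cm and hold it steady there for two seconds, then stand it back in its holder, nose down. Then grip the lid's bar handle and gently raise the lid clearly past its balance point (55 degrees open) to about 65 degrees without letting it fly open, bring it back and finish still gripping the handle with the lid held just below balance, at about 48 degrees, ready for the self-closing test. Leave the other things on the bench where they are.

Things in the scene. Friction and masses are not known exactly. Their poses are not given: they have to be found in the camera images.
- lid (a joint): Opening angle of the test box's lid, rad: 0 shut (level), grows as the front edge rises, stop at 1.75. The lid weighs 0.6 kg and a torsion spring helps it up: left alone it falls shut below the balance point at 0.96 rad (55 degrees) and swings open by itself above it. Moving it by the handle takes under 2 N.
- lid_handle (a point): Middle of the lid's handle: round level steel bar 12 mm thick, 110 mm long, parallel to the hinge, on two arms at its ends: pinch it from above (49 mm free between bar and lid, nothing below). 106 mm above the bench when shut, 240 mm from the hinge. The bar can turn between the pads, so the gripper may stay pointing down. Turns with the lid: x towards the hinge, y along the bar.
- lid_hinge (a point): Middle of the hinge line, on the far edge of the box, 100 mm above the bench, fixed. Axes as the box: x from front (handle side) to back, y along the hinge line, z up. When the lid is open by a, the handle centre lies at x = -0.24 cos a + 0.006 sin a, z = 0.24 sin a + 0.006 cos a from here.
- lid_patch (a point): Centre of the round black patch, 40 mm across, on the top of the lid, 125 mm from the handle towards the hinge. With the lid shut it is 114 mm above the bench and faces up. z is the patch's outward direction.
- test_box: Grey open-topped box fixed to the bench, 180 x 220 x 98 mm (x, y, z), with an aluminium lid of 185 x 220 x 12 mm. Origin: centre of its underside; x points from its front (handle) to its back (hinge), z up.
- thermometer: Pocket thermometer standing nose down in the holder: grey body of 34 x 30 mm section (x, y), 32 to 140 mm above the tip; round black nose 28 to 30 mm thick below. Origin: centre of the flat tip of the nose; z points up the body, so it measures along -z. 0.08 to 0.17 kg. Grip the body from above, about 110 mm above the tip.
- holder: Grey square cup fixed to the bench, 56 x 56 mm outside, 46 x 46 mm inside, 50 mm high, its inner floor 5 mm above the bench, on a 90 x 90 x 4 mm foot. Origin: centre of its underside, z up. The thermometer's tip stands on the inner floor.
- multimeter: Bystander, to be left alone: yellow-cased hand multimeter lying flat, 165 x 80 x 47 mm. Origin: centre of its underside.
- solder_spool: Bystander, to be left alone: metal spool standing on its end, 56 mm across, 42 mm high. Origin: centre of its underside.
- screwdriver: Bystander, to be left alone: screwdriver lying on the bench. Origin: centre of its underside.
- parts_tray: Bystander, to be left alone: clear divided tray, 100 x 140 x 30 mm. Origin: centre of its underside.
- mug: Bystander, to be left alone: white mug, 80 mm across, 95 mm high. Origin: centre of its underside.
- coax_load: Bystander, to be left alone: brass cylinder standing upright, 24 mm across, 45 mm high. Origin: centre of its underside.
There are look-alikes about, which are no part of the job. What is shaped like the holder but green, purple or red is not meant.

How it is judged:
By the outcome, as a careful person would: the job done as asked, in the order asked, and still so for the second after the job is handed in, while the arm keeps its last pose, push and grip.
It also fails if it takes over 72 s, if anything falls off the work surface, if the arm or the gripper's body presses on something with over 40 N, if the wrist force passes 120 N, or if a joint passes its speed limit or range.

## Working session

There is one attempt and no reset: what is moved stays moved. The work goes in short steps, Python scripts to look and compute and a tool call to move; the robot and the scene stay as the last step left them, time stands still between calls to the robot, and variables do not carry over. Pictures are saved under pics/ and viewed, at most 10 in all, crops included, and the job is handed in when it is done.

Besides the shell and the picture viewer there is one more tool, called after "Call:" as name(argument=value, ...) on one line, values as JSON. step_arm: Moves the arm, as the interface text tells. Its arguments: {"type":"object","properties":{"moves":{"type":"array","items":{"type":"object","properties":{"rx":{"type":"number"},"ry":{"type":"number"},"rz":{"type":"number"},"dx":{"type":"number"},"dy":{"type":"number"},"dz":{"type":"number"},"gripper":{"type":"number"}}}},"grip_force":{"type":"number"}},"required":["moves"]}

```bash
mkdir -p pics
cat > h.py <<'E'
import numpy as np, cv2
from scipy.spatial.transform import Rotation as R
from bench import r
def ray(ci,u,v):
    Rm=cv2.Rodrigues(np.array(ci["rvec"],float))[0]; t=np.array(ci["tvec"],float).ravel()
    K=np.array(ci["mtx"]); d=Rm.T@np.linalg.solve(K,[u,v,1.]); return -Rm.T@t,d
def onz(ci,u,v,z):
    c,d=ray(ci,u,v); return c+d*(z-c[2])/d[2]
def proj(ci,P):
    return cv2.projectPoints(np.array(P,float).reshape(-1,3),np.array(ci["rvec"],float),np.array(ci["tvec"],float),np.array(ci["mtx"],float),None)[0].reshape(-1,2)
E
python3 - <<'E'
from h import *
for n in("top","scene"):
    im=r.grab_frame(n); cv2.imwrite(f"pics/{n}0.png",im)
    ci=r.camera_info(n); print(n,ray(ci,280,210), np.array(ci["mtx"]).round(1).tolist())
o=r.get_obs(); print(o["clock"],o["tcp_pos"],R.from_rotvec(o["orientation"]).as_matrix().round(3).tolist(),o["grip_width"],r.tcp_to_tips)
E
```

```text
top (array([ 0.30815769, -0.0041496 ,  1.27188377]), array([ 0.12791676, -0.00977381, -0.99184358])) [[453.2, 0.0, 278.1], [0.0, 453.2, 216.3], [0.0, 0.0, 1.0]]
scene (array([1.15478612, 0.06134466, 1.18710025]), array([-0.53653955, -0.04913434, -0.84247921])) [[505.4, 0.0, 280.6], [0.0, 505.4, 206.1], [0.0, 0.0, 1.0]]
0.1 [0.15627573 0.6561663  0.25241709] [[-0.973, 0.232, -0.0], [0.232, 0.973, -0.002], [-0.0, -0.002, -1.0]] 0.08581637937969269 0.022
```

View pics/top0.png

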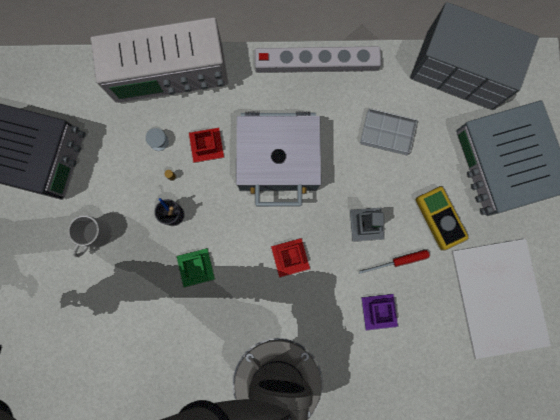

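View pics/scene0.png

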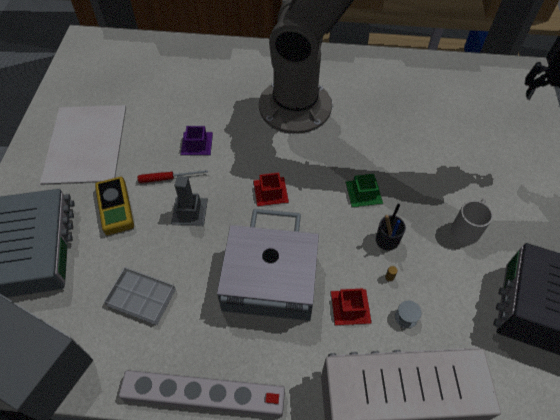

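The top view shows the box lid with patch at (278,156) and the handle bar near (278,204). The grey holder with the thermometer is at about (369,222). The same-shaped cups at (206,144) red, (291,257) red, (195,267) green and (380,311) purple are look-alikes. Only the grey cup at (369,222) fits the description and holds the thermometer. I'll confirm that in an enlarged crop.

Run:
```python
from h import *
t=cv2.imread("pics/top0.png"); s=cv2.imread("pics/scene0.png")
a=cv2.resize(t[100:250,225:400],None,fx=4.5,fy=4.5,interpolation=cv2.INTER_CUBIC)[:600,:790]
b=cv2.resize(s[165:235,160:225],(390,420),interpolation=cv2.INTER_CUBIC)
c=cv2.resize(t[195:250,340:395],(400,400),interpolation=cv2.INTER_CUBIC)
o=np.zeros((420,790,3),np.uint8); o[:420,:390]=b; o[:400,390:790]=c
cv2.imwrite("pics/a.png",a); cv2.imwrite("pics/b.png",o)
ct=r.camera_info("top"); cs=r.camera_info("scene")
g=cv2.cvtColor(t,cv2.COLOR_BGR2GRAY); m=np.zeros_like(g); m[145:170,265:292]=(g[145:170,265:292]<70)
M=cv2.moments(m,True); u,v=M['m10']/M['m00'],M['m01']/M['m00']; print("patch top",u,v,onz(ct,u,v,.114))
g=cv2.cvtColor(s,cv2.COLOR_BGR2GRAY); m=np.zeros_like(g); m[245:268,258:284]=(g[245:268,258:284]<70)
M=cv2.moments(m,True); u,v=M['m10']/M['m00'],M['m01']/M['m00']; print("patch scene",u,v,onz(cs,u,v,.114))
```

```text
patch top 278.0969696969697 155.66060606060606 [ 0.60063692 -0.01332314  0.114     ]
patch scene 270.0753768844221 255.31155778894473 [ 0.60122815 -0.01219543  0.114     ]
```

View pics/a.png

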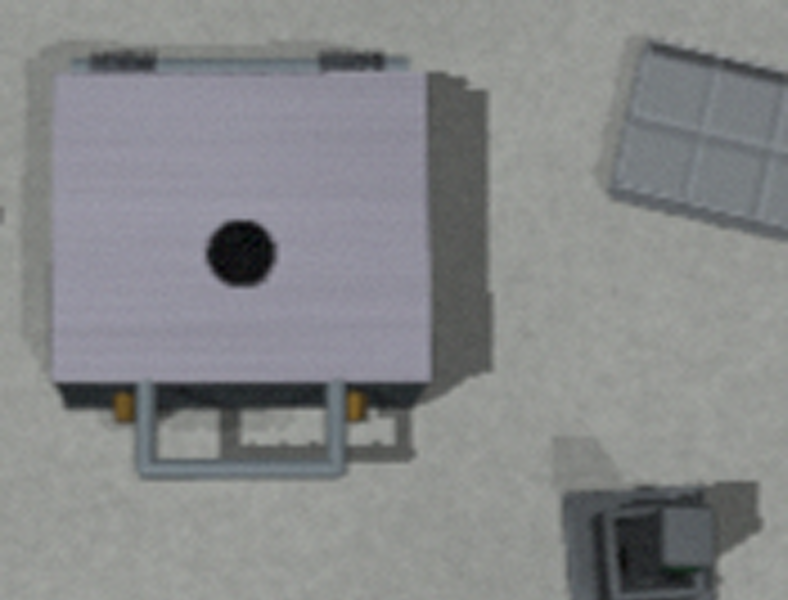

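View pics/b.png

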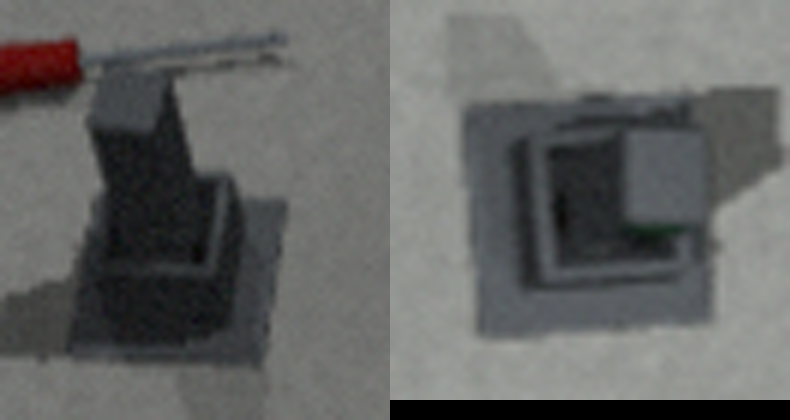

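The enlarged crops confirm it: the grey cup on a grey foot (top view about (369,225)) holds the grey thermometer, whose top is at about (377,219). The lid is nearly square to the world axes, and the handle bar runs level at about (257–300, 204).

Run:
```python
from h import *
ct=r.camera_info("top"); cs=r.camera_info("scene")
A=lambda x,y:(225+(x-1.75)/4.5,100+(y-1.75)/4.5)
for x,y,z in[(142,470,.106),(338,469,.106),(54,73,.112),(428,73,.112),(54,381,.112),(430,381,.112)]: print(onz(ct,*A(x,y),z).round(4))
B=lambda x,y:(340+(x-390-3.1)/7.27,195+(y-3.1)/7.27)
f=np.array([onz(ct,*B(*p),.004) for p in[(463,103),(690,95),(713,325),(478,337)]]);print("foot",f.round(4).tolist(),f.mean(0))
f=np.array([onz(ct,*B(*p),.145) for p in[(625,128),(703,130),(705,225),(625,222)]]);print("body",f.round(4).tolist(),f.mean(0))
C=lambda x,y:(160+(x-2.5)/6,165+(y-2.5)/6)
f=np.array([onz(cs,*C(*p),.145) for p in[(105,70),(168,74),(158,132),(90,122)]]);print("body scene",f.round(4).tolist(),f.mean(0))
f=np.array([onz(cs,*C(*p),.004) for p in[(287,203),(265,366),(68,355)]]);print("foot scene",f.round(4).tolist(), (f[0]+f[2])/2)
```

```text
[0.4752 0.0459 0.106 ]
[ 0.4737 -0.0672  0.106 ]
[0.7107 0.0943 0.112 ]
[ 0.7068 -0.1254  0.112 ]
[0.5271 0.0958 0.112 ]
[ 0.5232 -0.1212  0.112 ]
foot [[0.4717, -0.2132, 0.004], [0.4732, -0.3015, 0.004], [0.3837, -0.3064, 0.004], [0.3807, -0.2156, 0.004]] [ 0.42732583 -0.2591817   0.004     ]
body [[0.4438, -0.2455, 0.145], [0.4426, -0.2724, 0.145], [0.4097, -0.2716, 0.145], [0.4113, -0.2441, 0.145]] [ 0.42683723 -0.25840232  0.145     ]
body scene [[0.4158, -0.271, 0.145], [0.4152, -0.2439, 0.145], [0.4453, -0.2422, 0.145], [0.4431, -0.2716, 0.145]] [ 0.42985904 -0.25718253  0.145     ]
foot scene [[0.3834, -0.2149, 0.004], [0.4723, -0.2092, 0.004], [0.4756, -0.2992, 0.004]] [ 0.42949778 -0.25706204  0.004     ]
```

Call:
step_arm(moves=[{"rz": -6.7,"dz": -15},{"rz": -6.7,"dz": -15},{"dx": -43,"dy": -32},{"dx": -43,"dy": -32},{"dx": -43,"dy": -32},{"dx": -43,"dy": -32},{"dx": -43,"dy": -32},{"dx": -43,"dy": -32},{"dx": -43,"dy": -32},{"dx": -43,"dy": -32},{"dy": -50},{"dy": -50},{"dy": -50},{"dy": -50},{"dy": -50},{"dy": -50},{"dy": -50},{"dy": -50},{"dy": -50},{"dy": -50}], grip_force=40)

```text
invalid input at $.moves[0]: expected keys rx, ry, rz, dx, dy, dz, gripper
```

Call:
step_arm(moves=[{"rx": 0,"ry": 0,"rz": -6.7,"dx": 0,"dy": 0,"dz": -15,"gripper": 1},{"rx": 0,"ry": 0,"rz": -6.7,"dx": 0,"dy": 0,"dz": -15,"gripper": 1},{"rx": 0,"ry": 0,"rz": 0,"dx": -43,"dy": -32,"dz": 0,"gripper": 1},{"rx": 0,"ry": 0,"rz": 0,"dx": -43,"dy": -32,"dz": 0,"gripper": 1},{"rx": 0,"ry": 0,"rz": 0,"dx": -43,"dy": -32,"dz": 0,"gripper": 1},{"rx": 0,"ry": 0,"rz": 0,"dx": -43,"dy": -32,"dz": 0,"gripper": 1},{"rx": 0,"ry": 0,"rz": 0,"dx": -43,"dy": -32,"dz": 0,"gripper": 1},{"rx": 0,"ry": 0,"rz": 0,"dx": -43,"dy": -32,"dz": 0,"gripper": 1},{"rx": 0,"ry": 0,"rz": 0,"dx": -43,"dy": -32,"dz": 0,"gripper": 1},{"rx": 0,"ry": 0,"rz": 0,"dx": -43,"dy": -32,"dz": 0,"gripper": 1},{"rx": 0,"ry": 0,"rz": 0,"dx": 0,"dy": -50,"dz": 0,"gripper": 1},{"rx": 0,"ry": 0,"rz": 0,"dx": 0,"dy": -50,"dz": 0,"gripper": 1},{"rx": 0,"ry": 0,"rz": 0,"dx": 0,"dy": -50,"dz": 0,"gripper": 1},{"rx": 0,"ry": 0,"rz": 0,"dx": 0,"dy": -50,"dz": 0,"gripper": 1},{"rx": 0,"ry": 0,"rz": 0,"dx": 0,"dy": -50,"dz": 0,"gripper": 1},{"rx": 0,"ry": 0,"rz": 0,"dx": 0,"dy": -50,"dz": 0,"gripper": 1},{"rx": 0,"ry": 0,"rz": 0,"dx": 0,"dy": -50,"dz": 0,"gripper": 1},{"rx": 0,"ry": 0,"rz": 0,"dx": 0,"dy": -50,"dz": 0,"gripper": 1},{"rx": 0,"ry": 0,"rz": 0,"dx": 0,"dy": -50,"dz": 0,"gripper": 1},{"rx": 0,"ry": 0,"rz": 0,"dx": 0,"dy": -50,"dz": 0,"gripper": 1}], grip_force=40)

```text
clock: 2.6
tcp_pos: [0.5, -0.1008, 0.2832]
orientation: [0.0, -3.141, -0.0]
contact_force: [0.5, -0.1, 1.0]
grip_width: 0.0851
gripper_force: 0.0
```

Call:
step_arm(moves=[{"rx": 0,"ry": 0,"rz": 0,"dx": 18,"dy": -39,"dz": 0,"gripper": 1},{"rx": 0,"ry": 0,"rz": 0,"dx": 18,"dy": -39,"dz": 0,"gripper": 1},{"rx": 0,"ry": 0,"rz": 0,"dx": 18,"dy": -39,"dz": 0,"gripper": 1},{"rx": 0,"ry": 0,"rz": 0,"dx": 18,"dy": -40,"dz": 0,"gripper": 1},{"rx": 0,"ry": 0,"rz": 0,"dx": 0,"dy": 0,"dz": 0,"gripper": 1},{"rx": 0,"ry": 0,"rz": 0,"dx": 0,"dy": 0,"dz": 0,"gripper": 1}])

```text
clock: 3.35
tcp_pos: [0.4285, -0.2558, 0.283]
orientation: [0.0, -3.141, -0.001]
contact_force: [-0.1, 0.1, -0.6]
grip_width: 0.0857
gripper_force: 0.0
```

Run:
```python
from h import *
o=r.get_obs(); ci=r.camera_info("wrist"); im=r.grab_frame("wrist"); cv2.imwrite("pics/w0.png",im)
import pickle; pickle.dump(ci,open("w0.pkl","wb"))
print(o["clock"],o["tcp_pos"],o["orientation"],ray(ci,280,210),proj(ci,[[.428,-.258,.145],[.428,-.258,.05]]))
```

```text
3.35 [ 0.42849043 -0.25577229  0.28303925] [ 2.62840575e-04 -3.14124272e+00 -9.23176407e-04] (array([ 0.35312528, -0.2555716 ,  0.40300491]), array([ 0.28325017,  0.00195461, -0.95915633])) [[276.60650175 208.54759855]
 [277.31518897 185.79931412]]
```

View pics/w0.png

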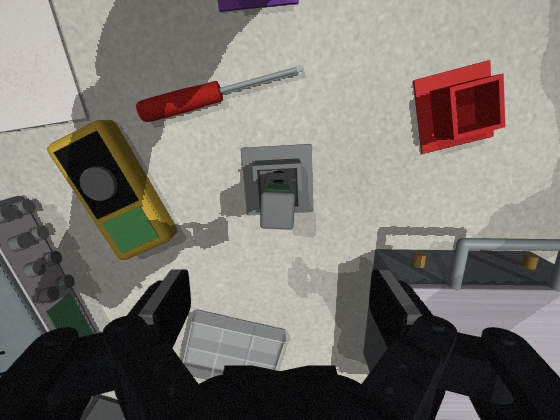

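The wrist view shows the thermometer's top at about (261–295, 191–229), standing in the grey cup on its grey foot (241–312, 145–213). The handle is at the right.

Run:
```python
from h import *
import pickle; ci=pickle.load(open("w0.pkl","rb"))
im=cv2.imread("pics/w0.png"); c=im[180:236,250:306]
g=cv2.cvtColor(c,cv2.COLOR_BGR2GRAY)
for row in g[::4,::3]: print(*row)
f=np.array([onz(ci,*p,.145) for p in[(263,191),(295,192),(293,229),(261,228)]]);print(f.round(4).tolist(),f.mean(0))
f=np.array([onz(ci,*p,.004) for p in[(243,147),(311,145),(313,213)]]);print(f.round(4).tolist(),(f[0]+f[2])/2)
```

```text
72 100 76 34 56 46 55 44 16 13 7 50 60 55 67 59 117 117 105
70 73 71 34 53 54 39 43 40 45 45 45 40 56 58 51 118 116 102
70 70 69 29 49 43 40 44 45 44 44 41 46 54 59 56 117 120 106
68 71 73 34 48 79 76 73 68 67 59 56 58 56 58 56 101 114 104
71 69 67 36 95 117 119 117 118 119 118 119 118 119 115 52 100 100 105
65 69 67 41 94 118 119 116 117 119 119 115 119 119 111 43 92 99 104
73 71 70 55 92 117 113 119 113 115 117 117 117 118 107 38 77 102 101
69 67 69 66 93 115 117 114 116 117 115 117 121 119 107 100 102 100 101
114 116 87 92 93 117 111 118 115 116 115 118 117 118 104 114 117 117 124
181 179 193 182 98 114 114 113 116 115 116 115 115 116 104 166 156 164 161
185 183 186 182 99 114 112 112 115 116 115 113 114 114 106 160 161 154 147
185 188 184 184 101 112 113 112 115 114 114 116 113 113 100 161 165 166 161
185 175 175 176 163 120 109 103 99 90 86 92 95 90 119 157 155 162 166
191 181 189 190 183 185 183 190 184 189 192 189 191 181 179 162 162 164 166
[[0.4124, -0.2696, 0.145], [0.4132, -0.2422, 0.145], [0.4469, -0.2435, 0.145], [0.446, -0.2719, 0.145]] [ 0.42963003 -0.25679806  0.145     ]
[[0.3877, -0.3017, 0.004], [0.3852, -0.2156, 0.004], [0.4752, -0.2101, 0.004]] [ 0.43144222 -0.25593131  0.004     ]
```

Call:
step_arm(moves=[{"rx": 0,"ry": 0,"rz": 0,"dx": -1,"dy": -1,"dz": 50,"gripper": 1},{"rx": 0,"ry": 0,"rz": 0,"dx": 0,"dy": 0,"dz": 50,"gripper": 1},{"rx": 0,"ry": 0,"rz": 0,"dx": 0,"dy": 0,"dz": 40,"gripper": 1},{"rx": 0,"ry": 0,"rz": 0,"dx": 0,"dy": 0,"dz": 25,"gripper": 1},{"rx": 0,"ry": 0,"rz": 0,"dx": 0,"dy": 0,"dz": 0,"gripper": 1},{"rx": 0,"ry": 0,"rz": 0,"dx": 0,"dy": 0,"dz": 0,"gripper": -1},{"rx": 0,"ry": 0,"rz": 0,"dx": 0,"dy": 0,"dz": 0,"gripper": -1},{"rx": 0,"ry": 0,"rz": 0,"dx": 0,"dy": 0,"dz": 0,"gripper": -1},{"rx": 0,"ry": 0,"rz": 0,"dx": 0,"dy": 0,"dz": 0,"gripper": -1},{"rx": 0,"ry": 0,"rz": 0,"dx": 0,"dy": 0,"dz": 0,"gripper": -1},{"rx": 0,"ry": 0,"rz": 0,"dx": 0,"dy": 0,"dz": 0,"gripper": -1}], grip_force=40)

```text
clock: 4.78
tcp_pos: [0.4301, -0.2577, 0.1192]
orientation: [0.0, 3.14, -0.0]
contact_force: [-0.2, -0.9, 6.6]
grip_width: 0.0296
gripper_force: 39.7
```

Call:
step_arm(moves=[{"rx": 0,"ry": 0,"rz": 0,"dx": 0,"dy": 0,"dz": -15,"gripper": -1},{"rx": 0,"ry": 0,"rz": 0,"dx": 0,"dy": 0,"dz": -25,"gripper": -1},{"rx": 0,"ry": 0,"rz": 0,"dx": 0,"dy": 0,"dz": -40,"gripper": -1},{"rx": 0,"ry": 0,"rz": 0,"dx": 0,"dy": 0,"dz": -40,"gripper": -1},{"rx": 0,"ry": 0,"rz": 0,"dx": 0,"dy": 0,"dz": -39,"gripper": -1},{"rx": 0,"ry": 0,"rz": 0,"dx": -11,"dy": 15,"dz": 0,"gripper": -1},{"rx": 0,"ry": 0,"rz": 0,"dx": -25,"dy": 35,"dz": 0,"gripper": -1},{"rx": 0,"ry": 0,"rz": 0,"dx": -25,"dy": 35,"dz": 0,"gripper": -1},{"rx": 0,"ry": 0,"rz": 0,"dx": -25,"dy": 35,"dz": 0,"gripper": -1},{"rx": 0,"ry": 0,"rz": 0,"dx": -25,"dy": 35,"dz": 0,"gripper": -1},{"rx": 0,"ry": 0,"rz": 0,"dx": -25,"dy": 35,"dz": 0,"gripper": -1},{"rx": 0,"ry": 0,"rz": 0,"dx": -20,"dy": 30,"dz": 0,"gripper": -1},{"rx": 0,"ry": 0,"rz": 0,"dx": -15,"dy": 25,"dz": 0,"gripper": -1},{"rx": 0,"ry": 0,"rz": 0,"dx": 0,"dy": 0,"dz": 0,"gripper": -1},{"rx": 0,"ry": 0,"rz": 0,"dx": 0,"dy": 0,"dz": 0,"gripper": -1}])

```text
clock: 6.65
tcp_pos: [0.5996, -0.0126, 0.2765]
orientation: [-0.0, -3.14, 0.001]
contact_force: [-0.7, -0.3, -1.2]
grip_width: 0.0294
gripper_force: 39.3
```

Run:
```python
from h import *
o=r.get_obs(); print(o["clock"],o["tcp_pos"],R.from_rotvec(o["orientation"]).as_matrix().round(4).tolist(),o["grip_width"])
w=r.camera_info("wrist"); im=r.grab_frame("wrist"); s=r.grab_frame("scene"); cs=r.camera_info("scene")
P=o["tcp_pos"]+np.array([0,0,-.114]); print("wrist tip",proj(w,[P]),"scene",proj(cs,[P,[.601,-.0128,.114]]))
cv2.imwrite("pics/w1.png",np.hstack([cv2.resize(im,(448,336)),cv2.resize(s[150:300,190:346],(349,336))]))
```

```text
6.65 [ 0.59963096 -0.01257718  0.27654485] [[-1.0, 0.0001, -0.0018], [0.0001, 1.0, -0.0006], [0.0018, -0.0006, -1.0]] 0.029400462270044087
wrist tip [[279.30896395 217.77614868]] scene [[269.73193703 244.9082404 ]
 [269.83343523 255.20393257]]
```

View pics/w1.png

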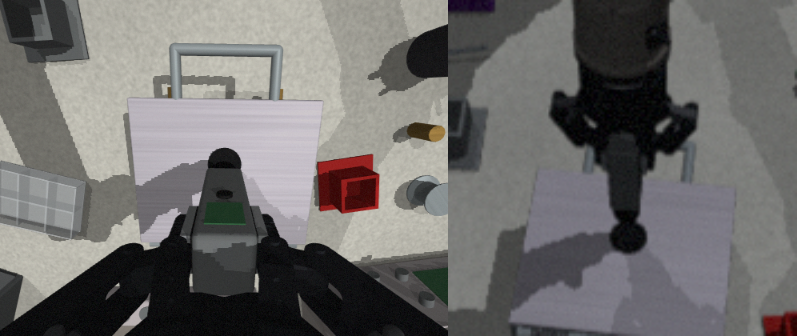

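The nose hangs straight over the patch: nose at scene pixel (270,246), against a predicted (269.7,244.9), and patch at (270,256). I'll hold there now.

Call:
step_arm(moves=[{"rx": 0,"ry": 0,"rz": 0,"dx": -1,"dy": 0,"dz": -1,"gripper": -1},{"rx": 0,"ry": 0,"rz": 0,"dx": 0,"dy": 0,"dz": 0,"gripper": -1},{"rx": 0,"ry": 0,"rz": 0,"dx": 0,"dy": 0,"dz": 0,"gripper": -1},{"rx": 0,"ry": 0,"rz": 0,"dx": 0,"dy": 0,"dz": 0,"gripper": -1},{"rx": 0,"ry": 0,"rz": 0,"dx": 0,"dy": 0,"dz": 0,"gripper": -1},{"rx": 0,"ry": 0,"rz": 0,"dx": 0,"dy": 0,"dz": 0,"gripper": -1},{"rx": 0,"ry": 0,"rz": 0,"dx": 0,"dy": 0,"dz": 0,"gripper": -1},{"rx": 0,"ry": 0,"rz": 0,"dx": 0,"dy": 0,"dz": 0,"gripper": -1},{"rx": 0,"ry": 0,"rz": 0,"dx": 0,"dy": 0,"dz": 0,"gripper": -1},{"rx": 0,"ry": 0,"rz": 0,"dx": 0,"dy": 0,"dz": 0,"gripper": -1},{"rx": 0,"ry": 0,"rz": 0,"dx": 0,"dy": 0,"dz": 0,"gripper": -1},{"rx": 0,"ry": 0,"rz": 0,"dx": 0,"dy": 0,"dz": 0,"gripper": -1},{"rx": 0,"ry": 0,"rz": 0,"dx": 0,"dy": 0,"dz": 0,"gripper": -1},{"rx": 0,"ry": 0,"rz": 0,"dx": 0,"dy": 0,"dz": 0,"gripper": -1},{"rx": 0,"ry": 0,"rz": 0,"dx": 0,"dy": 0,"dz": 0,"gripper": -1},{"rx": 0,"ry": 0,"rz": 0,"dx": 0,"dy": 0,"dz": 0,"gripper": -1},{"rx": 0,"ry": 0,"rz": 0,"dx": 0,"dy": 0,"dz": 0,"gripper": -1},{"rx": 0,"ry": 0,"rz": 0,"dx": 0,"dy": 0,"dz": 0,"gripper": -1},{"rx": 0,"ry": 0,"rz": 0,"dx": 0,"dy": 0,"dz": 0,"gripper": -1},{"rx": 0,"ry": 0,"rz": 0,"dx": 0,"dy": 0,"dz": 0,"gripper": -1}])

```text
clock: 9.25
tcp_pos: [0.6014, -0.0123, 0.2783]
orientation: [0.0, -3.142, -0.0]
contact_force: [-0.2, -0.4, -1.2]
grip_width: 0.0298
gripper_force: 39.3
```

Call:
step_arm(moves=[{"rx": 0,"ry": 0,"rz": 0,"dx": 0,"dy": 0,"dz": 0,"gripper": -1},{"rx": 0,"ry": 0,"rz": 0,"dx": 0,"dy": 0,"dz": 0,"gripper": -1},{"rx": 0,"ry": 0,"rz": 0,"dx": 16,"dy": -25,"dz": 0,"gripper": -1},{"rx": 0,"ry": 0,"rz": 0,"dx": 25,"dy": -35,"dz": 0,"gripper": -1},{"rx": 0,"ry": 0,"rz": 0,"dx": 25,"dy": -35,"dz": 0,"gripper": -1},{"rx": 0,"ry": 0,"rz": 0,"dx": 25,"dy": -35,"dz": 0,"gripper": -1},{"rx": 0,"ry": 0,"rz": 0,"dx": 25,"dy": -35,"dz": 0,"gripper": -1},{"rx": 0,"ry": 0,"rz": 0,"dx": 25,"dy": -35,"dz": 0,"gripper": -1},{"rx": 0,"ry": 0,"rz": 0,"dx": 20,"dy": -30,"dz": 0,"gripper": -1},{"rx": 0,"ry": 0,"rz": 0,"dx": 11,"dy": -15,"dz": 0,"gripper": -1},{"rx": 0,"ry": 0,"rz": 0,"dx": 0,"dy": 0,"dz": 20,"gripper": -1},{"rx": 0,"ry": 0,"rz": 0,"dx": 0,"dy": 0,"dz": 35,"gripper": -1},{"rx": 0,"ry": 0,"rz": 0,"dx": 0,"dy": 0,"dz": 35,"gripper": -1},{"rx": 0,"ry": 0,"rz": 0,"dx": 0,"dy": 0,"dz": 0,"gripper": -1},{"rx": 0,"ry": 0,"rz": 0,"dx": 0,"dy": 0,"dz": 0,"gripper": -1}])

```text
clock: 11.12
tcp_pos: [0.4303, -0.2574, 0.1893]
orientation: [-0.001, 3.14, -0.001]
contact_force: [-0.2, 0.4, -0.3]
grip_width: 0.0298
gripper_force: 39.4
```

Call:
step_arm(moves=[{"rx": 0,"ry": 0,"rz": 0,"dx": 0,"dy": 0,"dz": 20,"gripper": -1},{"rx": 0,"ry": 0,"rz": 0,"dx": 0,"dy": 0,"dz": 20,"gripper": -1},{"rx": 0,"ry": 0,"rz": 0,"dx": 0,"dy": 0,"dz": 15,"gripper": -1},{"rx": 0,"ry": 0,"rz": 0,"dx": 0,"dy": 0,"dz": 10,"gripper": -1},{"rx": 0,"ry": 0,"rz": 0,"dx": 0,"dy": 0,"dz": 5,"gripper": -1},{"rx": 0,"ry": 0,"rz": 0,"dx": 0,"dy": 0,"dz": 0,"gripper": -1},{"rx": 0,"ry": 0,"rz": 0,"dx": 0,"dy": 0,"dz": 0,"gripper": -1}])

```text
clock: 12.0
tcp_pos: [0.4304, -0.2579, 0.119]
orientation: [0.0, 3.139, -0.002]
contact_force: [0.4, -0.3, 2.8]
grip_width: 0.03
gripper_force: 40.1
```

Call:
step_arm(moves=[{"rx": 0,"ry": 0,"rz": 0,"dx": 0,"dy": 0,"dz": 0,"gripper": 0},{"rx": 0,"ry": 0,"rz": 0,"dx": 0,"dy": 0,"dz": 0,"gripper": 0.5},{"rx": 0,"ry": 0,"rz": 0,"dx": 0,"dy": 0,"dz": 0,"gripper": 1},{"rx": 0,"ry": 0,"rz": 0,"dx": 0,"dy": 0,"dz": 0,"gripper": 1},{"rx": 0,"ry": 0,"rz": 0,"dx": 0,"dy": 0,"dz": 0,"gripper": 1},{"rx": 0,"ry": 0,"rz": 0,"dx": 0,"dy": 0,"dz": -15,"gripper": 1},{"rx": 0,"ry": 0,"rz": 0,"dx": 0,"dy": 0,"dz": -35,"gripper": 1},{"rx": 0,"ry": 0,"rz": 0,"dx": 0,"dy": 0,"dz": -50,"gripper": 1},{"rx": 0,"ry": 0,"rz": 0,"dx": 0,"dy": 0,"dz": -50,"gripper": 1},{"rx": 0,"ry": 0,"rz": 0,"dx": 0,"dy": 0,"dz": 0,"gripper": 1}])

```text
clock: 13.25
tcp_pos: [0.4314, -0.2587, 0.273]
orientation: [0.001, 3.133, -0.004]
contact_force: [0.4, -0.5, -0.5]
grip_width: 0.0855
gripper_force: 0.0
```

Run:
```python
from h import *
o=r.get_obs(); print(o["clock"],o["tcp_pos"],o["grip_width"])
w=r.camera_info("wrist"); im=r.grab_frame("wrist")
print(proj(w,[[.4745,-.0107+.05,.106],[.4745,-.0107-.05,.106],[.43,-.257,.145]]))
cv2.imwrite("pics/w2.png",im)
import pickle; pickle.dump(w,open("w2.pkl","wb"))
```

```text
13.25 [ 0.43139955 -0.258746    0.27299514] 0.08550338971020523
[[577.96029752 240.99414785]
 [477.72962818 240.92276693]
 [281.66847056 209.56842821]]
```

View pics/w2.png

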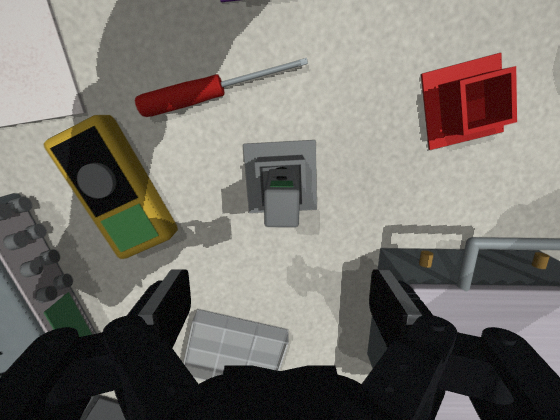

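The thermometer stands upright in its cup again, its top at (282,207). The handle bar shows at v≈242, where predicted.

Run:
```python
from h import *
o=r.get_obs(); print(np.round(o["joints"],3),R.from_rotvec(o["orientation"]).as_matrix().round(4).tolist())
import pickle; w=pickle.load(open("w2.pkl","rb"))
print(onz(w,481,242,.106),onz(w,545,241.5,.106))
```

```text
[-0.044  0.176  0.525  1.972 -0.105  1.015  2.101] [[-1.0, 0.0001, 0.0048], [0.0001, 1.0, -0.001], [-0.0048, -0.001, -1.0]]
[ 0.47566196 -0.05720357  0.106     ] [0.47507158 0.00658249 0.106     ]
```

Call:
step_arm(moves=[{"rx": 0,"ry": 0,"rz": 0,"dx": -7,"dy": 41,"dz": 0,"gripper": -0.05},{"rx": 0,"ry": 0,"rz": 0,"dx": -7,"dy": 41,"dz": 0,"gripper": -0.05},{"rx": 0,"ry": 0,"rz": 0,"dx": -7,"dy": 41,"dz": 0,"gripper": -0.05},{"rx": 0,"ry": 0,"rz": 0,"dx": -7,"dy": 41,"dz": 0,"gripper": -0.05},{"rx": 0,"ry": 0,"rz": 0,"dx": -8,"dy": 42,"dz": 0,"gripper": -0.05},{"rx": 0,"ry": 0,"rz": 0,"dx": -8,"dy": 42,"dz": 0,"gripper": -0.05},{"rx": 0,"ry": 0,"rz": 10.1,"dx": 0,"dy": 0,"dz": 0,"gripper": -0.05},{"rx": 0,"ry": 0,"rz": 10.1,"dx": 0,"dy": 0,"dz": 0,"gripper": -0.05},{"rx": 0,"ry": 0,"rz": 10.1,"dx": 0,"dy": 0,"dz": 0,"gripper": -0.05},{"rx": 0,"ry": 0,"rz": 10.1,"dx": 0,"dy": 0,"dz": 0,"gripper": -0.05},{"rx": 0,"ry": 0,"rz": 10.1,"dx": 0,"dy": 0,"dz": 0,"gripper": -0.05},{"rx": 0,"ry": 0,"rz": 10.1,"dx": 0,"dy": 0,"dz": 0,"gripper": -0.05},{"rx": 0,"ry": 0,"rz": 10.1,"dx": 0,"dy": 0,"dz": 0,"gripper": -0.05},{"rx": 0,"ry": 0,"rz": 10.1,"dx": 0,"dy": 0,"dz": 0,"gripper": -0.05},{"rx": 0,"ry": 0,"rz": 10.2,"dx": 0,"dy": 0,"dz": 0,"gripper": -0.05},{"rx": 0,"ry": 0,"rz": 0,"dx": 0,"dy": 0,"dz": 0,"gripper": -0.05},{"rx": 0,"ry": 0,"rz": 0,"dx": 0,"dy": 0,"dz": 0,"gripper": -0.05}])

```text
clock: 15.42
tcp_pos: [0.473, -0.0093, 0.2678]
orientation: [-2.236, -2.206, 0.001]
contact_force: [0.8, -0.1, 1.0]
grip_width: 0.0403
gripper_force: 0.0
```

Run:
```python
from h import *
o=r.get_obs(); print(o["clock"],o["tcp_pos"],o["grip_width"],np.round(o["joints"],3),R.from_rotvec(o["orientation"]).as_matrix().round(4).tolist())
w=r.camera_info("wrist"); im=r.grab_frame("wrist")
print(proj(w,[[.4755,.039,.106],[.4755,-.06,.106]]))
cv2.imwrite("pics/w3.png",im)
import pickle; pickle.dump(w,open("w3.pkl","wb"))
```

```text
15.425 [ 0.47301385 -0.00932995  0.26782972] 0.04033974668006787 [-0.536  0.123  0.467  2.029 -0.065  1.005 -0.051] [[0.0139, 0.9999, -0.0011], [0.9999, -0.0139, -0.0003], [-0.0003, -0.0011, -1.0]]
[[281.09528797 150.80579071]
 [282.32061206 252.03088572]]
```

View pics/w3.png

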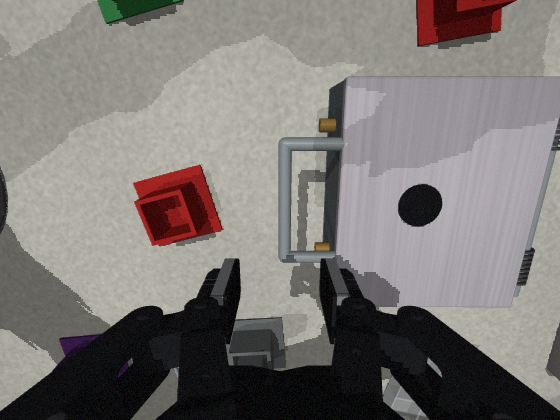

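The bar shows at u≈285 (279–291), v 138–262, just ahead of the fingers and square to them. That puts the bar at about x = 0.477. I'll descend now.

Call:
step_arm(moves=[{"rx": 0,"ry": 0,"rz": 0,"dx": 0,"dy": 4,"dz": 40,"gripper": -0.05},{"rx": 0,"ry": 0,"rz": 0,"dx": 0,"dy": 0,"dz": 40,"gripper": -0.05},{"rx": 0,"ry": 0,"rz": 0,"dx": 0,"dy": 0,"dz": 40,"gripper": -0.05},{"rx": 0,"ry": 0,"rz": 0,"dx": 0,"dy": 0,"dz": 25,"gripper": -0.05},{"rx": 0,"ry": 0,"rz": 0,"dx": 0,"dy": 0,"dz": 14,"gripper": -0.05},{"rx": 0,"ry": 0,"rz": 0,"dx": 0,"dy": 0,"dz": 0,"gripper": -0.05},{"rx": 0,"ry": 0,"rz": 0,"dx": 0,"dy": 0,"dz": 0,"gripper": -0.05}], grip_force=25)

```text
clock: 16.35
tcp_pos: [0.4782, -0.0094, 0.1102]
orientation: [2.24, 2.202, 0.002]
contact_force: [-0.4, -0.0, 0.8]
grip_width: 0.0404
gripper_force: 0.0
```

Call:
step_arm(moves=[{"rx": 0,"ry": 0,"rz": 0,"dx": 0,"dy": 0,"dz": 0,"gripper": -0.4},{"rx": 0,"ry": 0,"rz": 0,"dx": 0,"dy": 0,"dz": 0,"gripper": -0.6},{"rx": 0,"ry": 0,"rz": 0,"dx": 0,"dy": 0,"dz": 0,"gripper": -1},{"rx": 0,"ry": 0,"rz": 0,"dx": 0,"dy": 0,"dz": 0,"gripper": -1},{"rx": 0,"ry": 0,"rz": 0,"dx": 0,"dy": 0,"dz": 0,"gripper": -1},{"rx": 0,"ry": 0,"rz": 0,"dx": 0,"dy": 0,"dz": 0,"gripper": -1}], grip_force=25)

```text
clock: 17.1
tcp_pos: [0.4775, -0.0093, 0.1093]
orientation: [-2.241, -2.202, -0.0]
contact_force: [-0.8, 0.6, 2.3]
grip_width: 0.0111
gripper_force: 24.5
```

Run:
```python
import numpy as np
a=np.radians(np.r_[0,1,np.arange(3,48,2.5),48,50,np.arange(51.5,66,1.5)])
y=240*(1-np.cos(a))+6*np.sin(a); z=240*np.sin(a)-6*(1-np.cos(a))
for i in range(1,len(a)): print(round(np.degrees(a[i]),1),*np.diff(y).round(1)[i-1:i],-np.diff(z).round(1)[i-1], y[i].round(1),z[i].round(1))
```

```text
1.0 0.1 -4.2 0.1 4.2
3.0 0.5 -8.4 0.6 12.6
5.5 1.0 -10.4 1.7 23.0
8.0 1.5 -10.4 3.2 33.3
10.5 1.9 -10.3 5.1 43.6
13.0 2.4 -10.2 7.5 53.8
15.5 2.8 -10.1 10.3 63.9
18.0 3.3 -10.0 13.6 73.9
20.5 3.7 -9.8 17.3 83.7
23.0 4.1 -9.6 21.4 93.3
25.5 4.5 -9.4 26.0 102.7
28.0 4.9 -9.2 30.9 112.0
30.5 5.3 -9.0 36.3 121.0
33.0 5.7 -8.8 42.0 129.7
35.5 6.1 -8.5 48.1 138.3
38.0 6.5 -8.2 54.6 146.5
40.5 6.8 -7.9 61.4 154.4
43.0 7.2 -7.6 68.6 162.1
45.5 7.5 -7.3 76.1 169.4
48.0 7.8 -7.0 83.9 176.4
50.0 6.5 -5.3 90.3 181.7
51.5 5.0 -3.9 95.3 185.6
53.0 5.1 -3.7 100.4 189.3
54.5 5.2 -3.6 105.5 192.9
56.0 5.3 -3.5 110.8 196.3
57.5 5.3 -3.3 116.1 199.6
59.0 5.4 -3.2 121.5 202.8
60.5 5.5 -3.0 127.0 205.8
62.0 5.6 -2.9 132.6 208.7
63.5 5.7 -2.7 138.3 211.5
65.0 5.7 -2.6 144.0 214.0
```

Call:
step_arm(moves=[{"rx": 0,"ry": 0,"rz": 0,"dx": 0,"dy": 0.1,"dz": -4.2,"gripper": -1},{"rx": 0,"ry": 0,"rz": 0,"dx": 0,"dy": 0.5,"dz": -8.4,"gripper": -1},{"rx": 0,"ry": 0,"rz": 0,"dx": 0,"dy": 1,"dz": -10.4,"gripper": -1},{"rx": 0,"ry": 0,"rz": 0,"dx": 0,"dy": 1.5,"dz": -10.4,"gripper": -1},{"rx": 0,"ry": 0,"rz": 0,"dx": 0,"dy": 1.9,"dz": -10.3,"gripper": -1},{"rx": 0,"ry": 0,"rz": 0,"dx": 0,"dy": 2.4,"dz": -10.2,"gripper": -1},{"rx": 0,"ry": 0,"rz": 0,"dx": 0,"dy": 2.8,"dz": -10.1,"gripper": -1},{"rx": 0,"ry": 0,"rz": 0,"dx": 0,"dy": 3.3,"dz": -10,"gripper": -1},{"rx": 0,"ry": 0,"rz": 0,"dx": 0,"dy": 3.7,"dz": -9.8,"gripper": -1},{"rx": 0,"ry": 0,"rz": 0,"dx": 0,"dy": 4.1,"dz": -9.6,"gripper": -1},{"rx": 0,"ry": 0,"rz": 0,"dx": 0,"dy": 4.5,"dz": -9.4,"gripper": -1},{"rx": 0,"ry": 0,"rz": 0,"dx": 0,"dy": 4.9,"dz": -9.2,"gripper": -1},{"rx": 0,"ry": 0,"rz": 0,"dx": 0,"dy": 0,"dz": 0,"gripper": -1}])

```text
clock: 18.73
tcp_pos: [0.507, -0.0097, 0.2218]
orientation: [-2.239, -2.2, 0.003]
contact_force: [-8.2, 1.8, 3.2]
grip_width: 0.0113
gripper_force: 24.6
```

Call:
step_arm(moves=[{"rx": 0,"ry": 0,"rz": 0,"dx": 0,"dy": -1.5,"dz": -0.7,"gripper": -1},{"rx": 0,"ry": 0,"rz": 0,"dx": 0,"dy": 5.3,"dz": -9,"gripper": -1},{"rx": 0,"ry": 0,"rz": 0,"dx": 0,"dy": 5.7,"dz": -8.8,"gripper": -1},{"rx": 0,"ry": 0,"rz": 0,"dx": 0,"dy": 6.1,"dz": -8.5,"gripper": -1},{"rx": 0,"ry": 0,"rz": 0,"dx": 0,"dy": 6.5,"dz": -8.2,"gripper": -1},{"rx": 0,"ry": 0,"rz": 0,"dx": 0,"dy": 6.8,"dz": -7.9,"gripper": -1},{"rx": 0,"ry": 0,"rz": 0,"dx": 0,"dy": 7.2,"dz": -7.6,"gripper": -1},{"rx": 0,"ry": 0,"rz": 0,"dx": 0,"dy": 7.5,"dz": -7.3,"gripper": -1},{"rx": 0,"ry": 0,"rz": 0,"dx": 0,"dy": 7.8,"dz": -7,"gripper": -1},{"rx": 0,"ry": 0,"rz": 0,"dx": 0,"dy": 0,"dz": 0,"gripper": -1},{"rx": 0,"ry": 0,"rz": 0,"dx": 0,"dy": 0,"dz": 0,"gripper": -1}])

```text
clock: 20.1
tcp_pos: [0.5588, -0.0106, 0.2878]
orientation: [-2.239, -2.2, 0.001]
contact_force: [-10.8, 3.1, 10.2]
grip_width: 0.0109
gripper_force: 25.5
```

```bash
cat > ang.py <<'E'
from h import *
o=r.get_obs(); p=o["tcp_pos"]; T=R.from_rotvec(o["orientation"]).as_matrix(); g=p+.003*T[:,2]
for hx in(.7155,.7165,.7175):
    dx=hx-g[0]; dz=g[2]-.1; print(hx,"ang",np.degrees(np.arctan2(dz,dx)-np.arctan2(.006,.24)).round(2),"rad",np.hypot(dx,dz)-np.hypot(.24,.006))
print(o["clock"],p,o["contact_force"],o["moment"],o["grip_width"],T[:,2])
E
python3 ang.py
```

```text
0.7155 ang 48.26 rad 0.00220452011967609
0.7165 ang 48.08 rad 0.002852561249748309
0.7175 ang 47.91 rad 0.0035029837344412174
20.1 [ 0.55878942 -0.01059757  0.28776774] [-10.76097737   3.13349267  10.16663639] [0.75737103 2.28173839 0.05231837] 0.010857148806235213 [-0.00216296  0.00126903 -0.99999686]
```

Call:
step_arm(moves=[{"rx": 0,"ry": 0,"rz": 0,"dx": 0,"dy": -1.1,"dz": -1.2,"gripper": -1},{"rx": 0,"ry": 0,"rz": 0,"dx": 0,"dy": 6.5,"dz": -5.3,"gripper": -1},{"rx": 0,"ry": 0,"rz": 0,"dx": 0,"dy": 5,"dz": -3.9,"gripper": -1},{"rx": 0,"ry": 0,"rz": 0,"dx": 0,"dy": 5.1,"dz": -3.7,"gripper": -1},{"rx": 0,"ry": 0,"rz": 0,"dx": 0,"dy": 5.2,"dz": -3.6,"gripper": -1},{"rx": 0,"ry": 0,"rz": 0,"dx": 0,"dy": 5.3,"dz": -3.5,"gripper": -1},{"rx": 0,"ry": 0,"rz": 0,"dx": 0,"dy": 5.3,"dz": -3.3,"gripper": -1},{"rx": 0,"ry": 0,"rz": 0,"dx": 0,"dy": 0,"dz": 0,"gripper": -1}])

```text
clock: 21.1
tcp_pos: [0.592, -0.0112, 0.3122]
orientation: [2.24, 2.202, 0.002]
contact_force: [-5.0, 3.7, 5.2]
grip_width: 0.011
gripper_force: 25.9
```

```bash
python3 ang.py
```

```text
0.7155 ang 58.0 rad 0.002838905424004806
0.7165 ang 57.8 rad 0.0033489666165028575
0.7175 ang 57.6 rad 0.0038620607315610345
21.1 [ 0.5919646  -0.01117678  0.31215842] [-4.98141437  3.67843965  5.21100286] [0.75309085 1.0245249  0.10101665] 0.010969177300406769 [ 1.45465484e-03  3.54346964e-04 -9.99998879e-01]
```

Call:
step_arm(moves=[{"rx": 0,"ry": 0,"rz": 0,"dx": 0.4,"dy": -0.4,"dz": -0.6,"gripper": -1},{"rx": 0,"ry": 0,"rz": 0,"dx": 0,"dy": 5.4,"dz": -3.2,"gripper": -1},{"rx": 0,"ry": 0,"rz": 0,"dx": 0,"dy": 5.5,"dz": -3.0,"gripper": -1},{"rx": 0,"ry": 0,"rz": 0,"dx": 0,"dy": 5.6,"dz": -2.9,"gripper": -1},{"rx": 0,"ry": 0,"rz": 0,"dx": 0,"dy": 5.7,"dz": -2.8,"gripper": -1},{"rx": 0,"ry": 0,"rz": 0,"dx": 0,"dy": 5.7,"dz": -2.7,"gripper": -1},{"rx": 0,"ry": 0,"rz": 0,"dx": 0,"dy": 0,"dz": 0,"gripper": -1},{"rx": 0,"ry": 0,"rz": 0,"dx": 0,"dy": 0,"dz": 0,"gripper": -1}])

```text
clock: 22.1
tcp_pos: [0.6184, -0.0116, 0.3259]
orientation: [2.241, 2.202, 0.0]
contact_force: [-1.4, 1.1, 2.0]
grip_width: 0.011
gripper_force: 25.7
```

```bash
python3 ang.py
python3 - <<'E'
from h import *
s=r.grab_frame("scene"); cs=r.camera_info("scene")
cv2.imwrite("pics/s3.png",cv2.resize(s[120:345,150:400],(667,600)))
a=np.radians([65,48])
for y in(.097,-.123): print(proj(cs,[[.7165-.19*np.cos(x)-.006*0,y,.1+.19*np.sin(x)] for x in a]))
E
```

```text
0.7155 ang 65.02 rad 0.0030801025314371455
0.7165 ang 64.8 rad 0.0034813379491838436
0.7175 ang 64.59 rad 0.0038860125070007134
22.1 [ 0.61835652 -0.01156911  0.32590727] [-1.40046903  1.10339185  2.04923858] [0.31527521 0.24621015 0.07766043] 0.010971206709421297 [ 1.82909153e-04 -1.27707064e-04 -9.99999975e-01]
[[319.73728672 239.585129  ]
 [319.92752026 227.81878387]]
[[214.69421663 230.35138164]
 [219.7534917  219.12672596]]
```

View pics/s3.png

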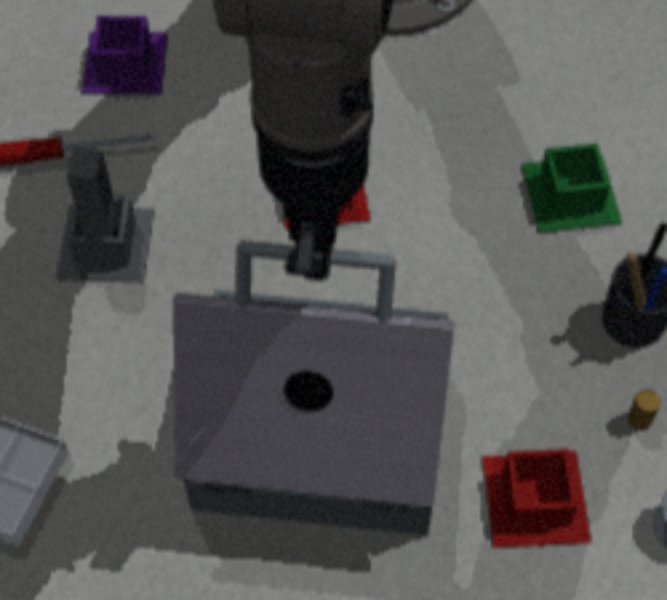

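The scene view shows the lid well open, with the bar in the fingers at about (310,262) of the crop, and the thermometer in its cup at about (100,210). I'll check the angle from the patch at (309,391) of the crop.

Run:
```python
from h import *
cs=r.camera_info("scene"); print(150+309/2.668-.3,120+391/2.667-.3)
for d in(61,63,65,67):
    a=np.radians(d); c,s=np.cos(a),np.sin(a)
    print(d,proj(cs,[[.7165-.115*c+.014*s,-.0148,.1+.115*s+.014*c]]).round(1).tolist())
a=np.radians(np.r_[65,64,62.5,61,59.5,58,56.5,55,53.5,52,50.5,49,48]); R_,h=240.5,2.5
y=R_*(1-np.cos(a))+h*np.sin(a); z=R_*np.sin(a)-h*(1-np.cos(a))
print(np.c_[np.diff(y),-np.diff(z)].round(1).tolist(), 477.5+y[-1],109.3+z[-1])
```

```text
265.5170914542728 266.30667416572925
61 [[264.7, 264.7]]
63 [[264.5, 265.9]]
65 [[264.3, 267.3]]
67 [[264.1, 268.7]]
[[-3.8, 1.8], [-5.7, 2.8], [-5.6, 2.9], [-5.5, 3.1], [-5.4, 3.2], [-5.3, 3.4], [-5.2, 3.5], [-5.1, 3.6], [-5.1, 3.8], [-5.0, 3.9], [-4.8, 4.0], [-3.2, 2.7]] 558.9319512343881 287.19915704321045
```

Call:
step_arm(moves=[{"rx": 0,"ry": 0,"rz": 0,"dx": 0,"dy": 0,"dz": 0,"gripper": -1},{"rx": 0,"ry": 0,"rz": 0,"dx": 0,"dy": -3.8,"dz": 1.8,"gripper": -1},{"rx": 0,"ry": 0,"rz": 0,"dx": 0,"dy": -5.7,"dz": 2.8,"gripper": -1},{"rx": 0,"ry": 0,"rz": 0,"dx": 0,"dy": -5.6,"dz": 2.9,"gripper": -1},{"rx": 0,"ry": 0,"rz": 0,"dx": 0,"dy": -5.5,"dz": 3.1,"gripper": -1},{"rx": 0,"ry": 0,"rz": 0,"dx": 0,"dy": -5.4,"dz": 3.2,"gripper": -1},{"rx": 0,"ry": 0,"rz": 0,"dx": 0,"dy": -5.3,"dz": 3.4,"gripper": -1},{"rx": 0,"ry": 0,"rz": 0,"dx": 0,"dy": -5.2,"dz": 3.5,"gripper": -1},{"rx": 0,"ry": 0,"rz": 0,"dx": 0,"dy": -5.1,"dz": 3.6,"gripper": -1},{"rx": 0,"ry": 0,"rz": 0,"dx": 0,"dy": -5.1,"dz": 3.8,"gripper": -1},{"rx": 0,"ry": 0,"rz": 0,"dx": 0,"dy": -5,"dz": 3.9,"gripper": -1},{"rx": 0,"ry": 0,"rz": 0,"dx": 0,"dy": -4.8,"dz": 4,"gripper": -1},{"rx": 0,"ry": 0,"rz": 0,"dx": 0,"dy": -3.2,"dz": 2.7,"gripper": -1},{"rx": 0,"ry": 0,"rz": 0,"dx": 0,"dy": 0,"dz": 0,"gripper": -1},{"rx": 0,"ry": 0,"rz": 0,"dx": 0,"dy": 0,"dz": 0,"gripper": -1}])

```text
clock: 24.02
tcp_pos: [0.5585, -0.0106, 0.2874]
orientation: [-2.241, -2.202, 0.001]
contact_force: [-1.1, -1.6, 1.6]
grip_width: 0.0111
gripper_force: 25.5
```

```bash
python3 ang.py
python3 - <<'E'
from h import *
s=r.grab_frame("scene"); cs=r.camera_info("scene"); g=cv2.cvtColor(s,cv2.COLOR_BGR2GRAY)
m=np.zeros_like(g); m[245:285,250:285]=g[245:285,250:285]<40; n,l,st,ce=cv2.connectedComponentsWithStats(m)
print(st[1:].tolist(),ce[1:].tolist())
for d in(44,46,48,50,52):
    a=np.radians(d); c,q=np.cos(a),np.sin(a)
    print(d,proj(cs,[[.7165-.115*c+.014*q,-.0148,.1+.115*q+.014*c]]).round(1).tolist())
cv2.imwrite("pics/s4.png",cv2.resize(s[120:345,150:400],(667,600)))
E
```

```text
0.7155 ang 48.16 rad 0.0020999586729860686
0.7165 ang 47.98 rad 0.002749437016374645
0.7175 ang 47.8 rad 0.0034012900498356924
24.025 [ 0.55850291 -0.0106299   0.28739154] [-1.11913399 -1.57011136  1.56439008] [-0.41539833  0.15972305  0.02678138] 0.011050942233572881 [-4.00442743e-04 -1.92380171e-04 -9.99999901e-01]
[[259, 249, 17, 17, 226]] [[267.10176991150445, 257.1991150442478]]
44 [[266.4, 256.2]]
46 [[266.2, 257.0]]
48 [[266.0, 257.8]]
50 [[265.8, 258.7]]
52 [[265.6, 259.7]]
```

View pics/s4.png

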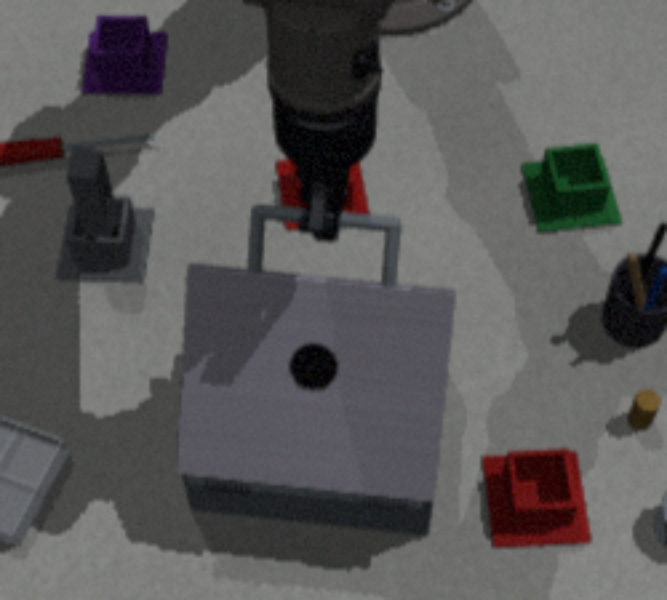

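The handle is still gripped at about (322,215) of the crop. The patch at (267,257) and the arm's own position put the lid at about 47–48°. The thermometer stands in its cup, and the contact forces are low.

```bash
python3 -c "
from bench import r
print(r.hand_in())"
```

```text
the job is handed in; nothing more can be done
None
```

The job is handed in with every step done in order: thermometer held about 5 cm over the patch for over two seconds and stood back nose down in its holder, lid raised to about 65° and brought back, now held by the handle at about 48°.

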